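# Close the guard shutter of a vessel station

## Robot

A 6-joint arm with a two-finger parallel gripper is mounted at the origin on the work surface. World frame = base frame: x ahead of the robot, y to its left, z up, the work surface at z = 0. Lengths are in m, angles in rad, forces in N, time in s.
With the tool pointing down it reaches from about 0.35 to 0.775 m from the base axis. Payload 7.3 kg.
Tool frame: the origin (TCP) lies between the finger pads; the fingertips stand 8 mm ahead of it and the grasp point (between the pads) lies 11 mm behind it (robot.nose_length is the distance from the TCP to the fingertips, in m); z points along the fingers, y is the line along which they close (so a half turn about z gives the same grasp; the last joint's range is limited). The gripper opens to 92 mm and grips with 3 to 60 N. Pads are 19 mm wide; open, the fingers measure 130 mm over their backs; the gripper's body (75 mm by 190 mm) begins 47 mm behind the grasp point.
Start: joints at [-1.261, 0.342, 1.524, -0, 1.275, -0.146], TCP at [0.231, -0.471, 0.235] pointing down, gripper open.
Joint ranges: [-2.53, 2.53], [-0.77, 2.02], [0.04, 2.7], [-1, 4.14], [0.28, 2.66], [-3.11, 3.11]. Speed limits (rad/s): [2.57, 2.57, 3.14, 3.14, 3.14, 3.14].

## Interface

Orientations are given as [roll, pitch, yaw] about the fixed x, y, z axes, in that order (R = Rz(yaw) Ry(pitch) Rx(roll)).
In Python, from cell import robot gives the robot as it stands. The module is installed in compiled form; this text tells all that it offers.
- The arm moves only by the shell command python3 -m jog 'ROWS' [FORCE]. ROWS is JSON, a list that holds one entry, the list of rows, each a list of 5 numbers: the gripper's target within -1 to 1 (fully open at 1, half-way at 0, shut at -1), then the shift along the tool's x, y, z in m, then the turn about the tool's z in rad. A call has 1 to 5 rows; each row is the pose to reach, as a shift and turn from the pose commanded when the call began, along the tool's axes at that moment; what a row does not reach only later rows make up. A row lasts 1/12 s, in which the tool goes at most 41.7 mm and 7.16 degrees, less where a joint would pass 70% of its speed; a pose out of reach is approached as far as the arm can. A call with a gripper value outside its range is refused whole. The fingers move at their own pace and stop on an object; FORCE is the grip in N (left out, the last holds). Time passes only in rows, so rows that repeat a pose let the fingers close. It gives the time, the measured TCP pose, the force, the opening and the grip force at its end, in the units of the state.
- robot.observe(): the state, without advancing time (a new reading comes with each control period).
- robot.read_camera(name): name is "side" or "top"; returns the picture (480x640x3 uint8, red, green, blue); there is no depth.
- robot.camera_model(name): a dict with "camera_matrix" (3x3 intrinsics, pixels), "position" and "attitude" of the camera in the world. Camera axes: x right, y down, z forward; pixel columns grow to the right and rows downward; lengths in m; the calibration is good to about 2 mm. A picture is of the moment at which its call begins. camera_model takes no time and is no camera call.
- robot.hand_in(): hands the job in; it is judged then, once.
The state is a dict: "time": time; "qpos": joint angles; "qvel": joint speeds; "joint_efforts": joint torques, N m; "tool_pos": TCP position; "tool_rot": TCP orientation; "contact_force": force on the tool from outside, world axes, zero at the start; "torque": the same for the moment, N m; "opening": finger opening in m; "grip_force": force on a finger pad.
Only numpy, scipy, OpenCV 4.12 (cv2) and the standard library are available. Lean on these libraries where they do the work, as an engineer would, in place of code of your own. Each camera call takes 0.05 s, during which the arm holds its last target. There are 200 camera calls.

## Task

Push the white guard shutter of the vessel station fully home, away from the robot, so that it covers both vessel wells and both of its ends sit against the two stops. It binds when one end runs ahead, so work it along with pushes at the left and right ends in turn and stop pushing when it sticks: never force it. Leave everything else on the bench and on the station where it stands.

Things in the scene. Friction and masses are not known exactly. Their poses are not given: they have to be found in the camera images.
- station: Fixed low white unit with a steel deck, 310 (x) by 500 (y) mm, deck top 60 mm above the bench, spanning x -170 to +140 mm. Origin: on the bench below the guide groove (which runs along y = 0). +x: closing direction, roughly away from the robot; +y left. Two sunk wells with steel vessel heads, x 15 to 105, y 45 to 125 mm either side. The margins beyond y = 165 mm carry small things.
- shutter: White plate, 100 (x) by 300 (y) mm, top 25 mm above the deck, 0.5 to 0.7 kg, too deep to grip, on a skid under each end, two pins in the groove. Origin: centre of its underside, at deck height. Home: station x = 60 mm. Starts 55 to 85 mm short, turned up to 0.07 rad. Sliding an end takes 3 to 14 N (the finger drags on it), the other end staying put; turned about 0.1 rad it binds until the other end is pushed.
- left_push (a point): Point on the shutter's upright near face (towards the robot), 115 mm left (+y) of its middle, 14 mm above the deck: where to push the left end. Home at station x = 10 mm. The near face can be reached from 55 to 150 mm off its middle; the deck before it is free for 55 mm or more.
- right_push (a point): The same point for the right end, 115 mm to the right (-y) of the shutter's middle. Home at station x = 10 mm.
- bridge (a point): Middle of the top of the aluminium bridge bar, fixed to the station, which runs along station x over the shutter's middle and keeps it down: 100 mm wide (y -50 to 50), x -130 to 140 mm, top 96 mm and underside 88 mm above the bench, a foot at each end. The shutter's middle cannot be reached because of it; lift over it to change ends (100 mm above the bench clears it).
- stop_left (a point): Middle of the near face of the left stop, a dark block 20 mm high on the deck, 60 mm along y (station y 90 to 150 mm), face at station x = 110 mm; the shutter's far edge rests on it when home.
- stop_right (a point): The same for the right stop, station y -150 to -90 mm.
- vessel_cap: Steel vessel cap, 54 mm wide, 34 mm high, on the station's left margin. Leave it. Origin: centre of its underside.
- jar: Amber glass jar, 44 mm wide, 60 mm high, on the station's right margin. Leave it. Origin: centre of its underside.
- bottle: Amber bottle, 70 mm wide, 170 mm high, on the bench to the right. Leave it. Origin: centre of its underside.
- beaker: Glass beaker, 80 mm wide, 100 mm high, on the bench to the left. Leave it. Origin: centre of its underside.
- wrench: Steel wrench, 180 mm, lying on the bench to the left. Leave it.
- collar: Steel collar, 90 mm wide, 30 mm high, on the bench to the right. Leave it. Origin: centre of its underside.
- screwdriver: Screwdriver, 170 mm, lying on the bench to the right. Leave it.

How it is judged:
By the outcome, as a careful person would: the job done as asked, in the order asked, and still so for the second after the job is handed in, with the robot touching nothing.
It also fails if it takes over 61 s, if anything falls off the work surface, if the arm or the gripper's body presses on something with over 40 N, if the wrist force passes 120 N, or if a joint passes its speed limit or range.

## Working session

There is one attempt and no reset: what is moved stays moved. The work goes in short steps, Python scripts to look and compute and a shell command to move; the robot and the scene stay as the last step left them, time stands still between calls to the robot, and variables do not carry over. Pictures are saved under pics/ and viewed, at most 10 in all, crops included, and the job is handed in when it is done.

```bash
mkdir -p pics
python3 - <<'E'
from cell import robot
import cv2
for n in("top","side"):
    cv2.imwrite(f"pics/{n}0.png",robot.read_camera(n)[:,:,::-1]); m=robot.camera_model(n); print(n,m)
s=robot.observe();print(s["tool_pos"],s["tool_rot"],s["time"],s["opening"])
E
```

```text
top {'camera_matrix': array([[472.41422886,   0.        , 325.47162948],
       [  0.        , 472.41422886, 238.93596105],
       [  0.        ,   0.        ,   1.        ]]), 'position': array([ 0.27790326, -0.00179151,  1.40245722]), 'attitude': array([-2.94591119,  0.01598772, -1.59309332])}
side {'camera_matrix': array([[468.21785248,   0.        , 314.26440896],
       [  0.        , 468.21785248, 230.94655293],
       [  0.        ,   0.        ,   1.        ]]), 'position': array([0.46026514, 0.87433117, 1.17766214]), 'attitude': array([-2.46282481,  0.01595814, -3.04415541])}
[ 0.23101644 -0.47105424  0.23411567] [-3.14023419e+00 -2.04141105e-04  4.55788267e-01] 0.1 0.09167281162823167
```

View pics/top0.png

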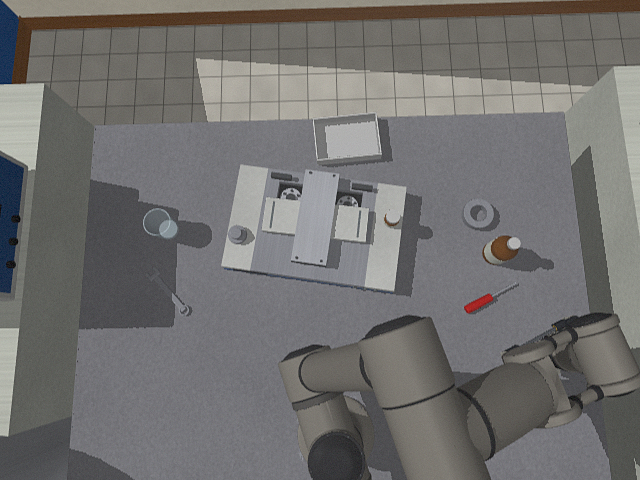

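View pics/side0.png

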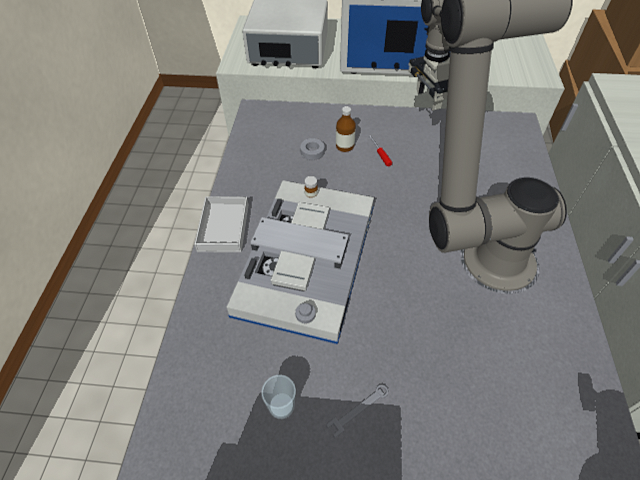

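The top view shows the station with corners near (241,165), (406,186), (393,291) and (222,266). The shutter shows either side of the bridge, at about (280,215) and (352,224). I'll enlarge this area.

```bash
cat > h.py <<'E'
import numpy as np, cv2
from cell import robot
from scipy.spatial.transform import Rotation as R
def ray(n,uv,z):
    m=robot.camera_model(n); A=R.from_euler('xyz',m['attitude']).as_matrix()
    d=A@np.linalg.solve(m['camera_matrix'],[uv[0],uv[1],1]); p=m['position']
    return (p+d*(z-p[2])/d[2])[:2]
def px(n,P):
    m=robot.camera_model(n); A=R.from_euler('xyz',m['attitude']).as_matrix()
    c=m['camera_matrix']@(A.T@(np.array(P)-m['position'])); return c[:2]/c[2]
E
python3 - <<'E'
from h import *
im=cv2.imread("pics/top0.png")
cv2.imwrite("pics/c1.png",cv2.resize(im[155:301,215:415],None,fx=4,fy=4,interpolation=cv2.INTER_CUBIC))
c=np.array([ray("top",p,.06) for p in[(241,165),(406,186),(393,291),(222,266)]])
print(c, c.mean(0))
for a,b in((1,0),(2,3)): v=c[b]-c[a];print(np.hypot(*v),np.arctan2(-v[0],v[1]))
for a,b in((3,0),(2,1)): v=c[b]-c[a];print(np.hypot(*v),np.arctan2(v[1],v[0]))
E
```

```text
[[ 0.7769025   0.26198764]
 [ 0.69780645 -0.22771821]
 [ 0.38946831 -0.17391663]
 [ 0.4727221   0.31292372]] [0.58422484 0.04331913]
0.4960524277988003 -0.16013449047867587
0.4939076073963931 -0.16937007724579392
0.3084156193870198 -0.16591417431717365
0.3129968352651508 -0.17274971073443351
```

View pics/c1.png

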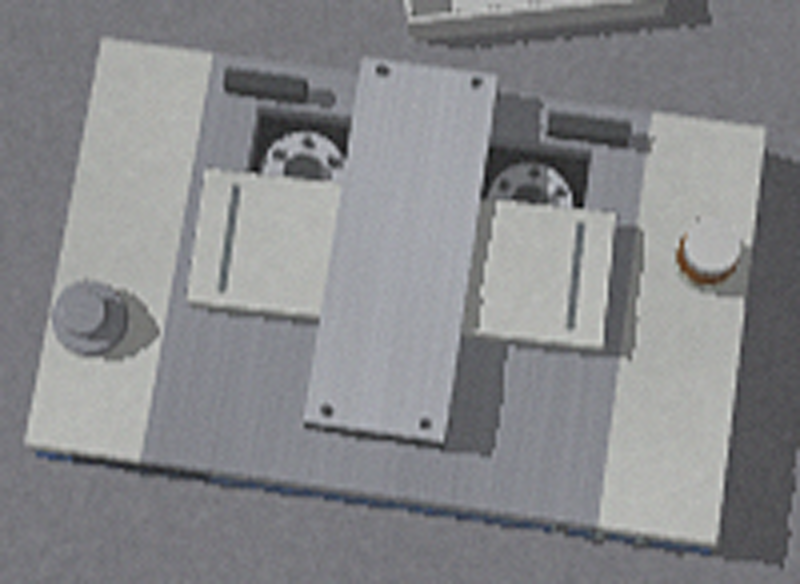

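The crop shows the shutter's top corners at about (204,168), (188,303), (607,347) and (616,211) in crop pixels. The stops are ahead at (265,85) and (590,130). Next I'll work out the poses in the station frame.

```bash
cat >> h.py <<'E'
cr=lambda p:((p[0]+.5)/4-.5+215,(p[1]+.5)/4-.5+155)
c=np.array([ray("top",cr(p),.06) for p in[(101,38),(767,127),(718,544),(25,443)]])
v=(c[0]-c[1])+(c[3]-c[2]); w=c[0]-c[3]+c[1]-c[2]
th=(np.arctan2(-v[0],v[1])*5+np.arctan2(w[1],w[0])*3)/8
X=np.array([np.cos(th),np.sin(th)]);Y=np.array([-X[1],X[0]])
O=c.mean(0)+.015*X
def st(p): d=np.array(p)[:2]-O; return np.round([d@X,d@Y],4)
def wd(x,y): return O+x*X+y*Y
E
python3 - <<'E'
from h import *
print("th",th,"O",O,[st(p) for p in c])
print("shutter",[st(ray("top",cr(p),.085)) for p in[(204,168),(188,303),(607,345),(616,211)]])
print("bridge",[st(ray("top",cr(p),.096)) for p in[(363,58),(498,75),(443,440),(305,424)]])
print("stops far-near", [st(ray("top",cr(p),.08)) for p in[(224,88),(308,102),(547,133),(630,144)]])
print("cap,jar",st(ray("top",cr((84,312)),.034+.06)),st(ray("top",cr((712,248)),.12)))
E
```

```text
th -0.1671360078564029 O [0.6001535  0.04143225] [array([0.1398, 0.2507]), array([ 0.1401, -0.2504]), array([-0.1704, -0.2504]), array([-0.1695,  0.2501])]
shutter [array([0.0441, 0.1523]), array([-0.0563,  0.1467]), array([-0.0443, -0.1534]), array([ 0.054 , -0.1473])]
bridge [array([0.1392, 0.0495]), array([ 0.14  , -0.0494]), array([-0.1296, -0.0485]), array([-0.1322,  0.0487])]
stops far-near [array([0.1076, 0.1489]), array([0.1056, 0.0861]), array([ 0.1066, -0.0903]), array([ 0.1067, -0.1511])]
cap,jar [-0.0749  0.2172] [ 0.0272 -0.2154]
```

```bash
cat > go.py <<'E'
# print shift in current tool axes to a station point (x y z)
import sys
from h import *
s=robot.observe(); p=s["tool_pos"]; M=R.from_euler('xyz',s["tool_rot"]).as_matrix()
x,y,z=map(float,sys.argv[1:4])
t=np.r_[wd(x,y),z]
print("t",round(s["time"],2),"station",st(p),"z",round(p[2],4),"F",np.round([s["contact_force"][:2]@X,s["contact_force"][:2]@Y,s["contact_force"][2]],1),
 "shift",np.round(M.T@(t-p),4),"turn",round(s["tool_rot"][2]-th,4),"target",t.round(3),"open",round(s["opening"],4))
E
python3 go.py -.1 .115 .234
```

```text
t 0.1 station [-0.2787 -0.5668] z 0.2341 F [ 0.3 -0.5 -0.2] shift [ 0.5429 -0.4494  0.0008] turn 0.6229 target [0.521 0.171 0.234] open 0.0917
```

```bash
python3 -m jog '[[[-1,0.027,-0.0225,0,0.12],[-1,0.054,-0.045,0,0.24],[-1,0.081,-0.0675,0,0.36],[-1,0.108,-0.09,0,0.48],[-1,0.135,-0.1125,0,0.6]]]' 10; python3 go.py -.1 .115 .234
```

```text
time: 0.52
tool_pos: [0.3027, -0.3099, 0.2344]
tool_rot: [-3.141, 0.0, -0.148]
contact_force: [1.4, -0.3, 0.4]
opening: 0.0632
grip_force: 0.0
t 0.52 station [-0.2349 -0.3959] z 0.2344 F [ 1.4 -0.1  0.4] shift [ 0.1446 -0.5082  0.0006] turn 0.019 target [0.521 0.171 0.234] open 0.0632
```

```bash
python3 -m jog '[[[-1,0.01,-0.036,0,0.02],[-1,0.02,-0.072,0,0.02],[-1,0.03,-0.108,0,0.02],[-1,0.04,-0.144,0,0.02],[-1,0.05,-0.18,0,0.02]]]'; python3 go.py -.1 .115 .234
```

```text
time: 0.93
tool_pos: [0.3776, -0.1387, 0.2346]
tool_rot: [3.142, 0.0, -0.162]
contact_force: [0.0, -0.0, 0.5]
opening: 0.0297
grip_force: 0.0
t 0.93 station [-0.1895 -0.2147] z 0.2346 F [ 0.  -0.   0.5] shift [ 0.0912 -0.3292  0.0006] turn 0.0052 target [0.521 0.171 0.234] open 0.0297
```

```bash
python3 -m jog '[[[-1,0.01,-0.036,0,0],[-1,0.02,-0.072,0,0],[-1,0.03,-0.108,0,0],[-1,0.04,-0.144,0,0],[-1,0.05,-0.18,0,0]]]'; python3 go.py -.1 .115 .234
```

```text
time: 1.35
tool_pos: [0.456, 0.0311, 0.2346]
tool_rot: [3.141, 0.0, -0.161]
contact_force: [1.2, -0.7, -0.4]
opening: 0.0009
grip_force: 0.0
t 1.35 station [-0.1405 -0.0342] z 0.2346 F [ 1.3 -0.5 -0.4] shift [ 0.0413 -0.149   0.0005] turn 0.0057 target [0.521 0.171 0.234] open 0.0009
```

```bash
python3 -m jog '[[[-1,0.01,-0.037,0,0.005],[-1,0.02,-0.074,0,0.005],[-1,0.03,-0.111,0,0.005],[-1,0.041,-0.149,0,0.005],[-1,0.041,-0.149,0.03,0.005]]]'; python3 go.py -.1 .115 .077
```

```text
time: 1.77
tool_pos: [0.5254, 0.1758, 0.209]
tool_rot: [-3.135, -0.012, -0.162]
contact_force: [-0.1, 0.2, 0.5]
opening: 0.0002
grip_force: 0.0
t 1.77 station [-0.0961  0.1201] z 0.209 F [-0.2  0.2  0.5] shift [-0.0055  0.0059  0.1319] turn 0.0049 target [0.521 0.171 0.077] open 0.0002
```

```bash
python3 -m jog '[[[-1,-0.004,0.004,0.02,0],[-1,-0.004,0.004,0.045,0],[-1,-0.004,0.004,0.07,0],[-1,-0.004,0.004,0.085,0],[-1,-0.004,0.004,0.09,0]]]'; python3 go.py -.1 .115 .077;  python3 - <<'E'
from h import *
im=robot.read_camera("side")[:,:,::-1]
cv2.imwrite("pics/s1.png",cv2.resize(im[170:350,215:395],None,fx=3.3,fy=3.3,interpolation=cv2.INTER_CUBIC))
E
```

```text
time: 2.18
tool_pos: [0.5137, 0.166, 0.1117]
tool_rot: [3.14, 0.005, -0.167]
contact_force: [-0.2, -0.4, 0.7]
opening: 0.0005
grip_force: 0.0
t 2.18 station [-0.106   0.1084] z 0.1117 F [-0.1 -0.4  0.7] shift [ 0.0061 -0.0067  0.0346] turn 0.0006 target [0.521 0.171 0.077] open 0.0005
```

View pics/s1.png

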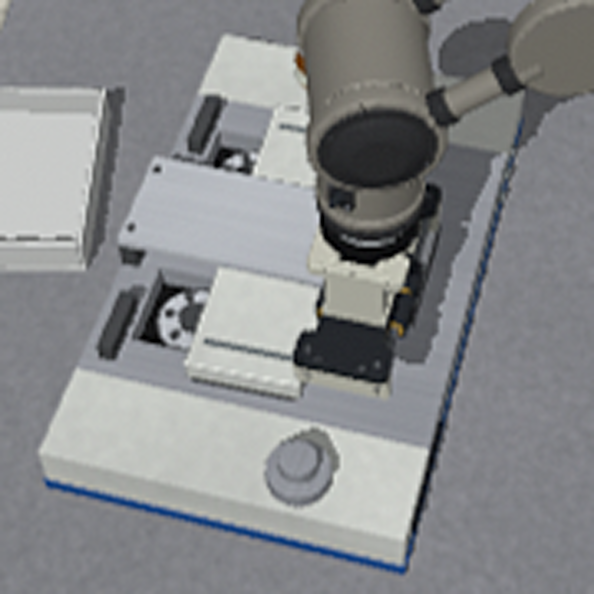

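The gripper hangs just short of the left part of the near face, clear of the cap and the bridge. Now I'll lower it to pushing height.

```bash
python3 -m jog '[[[-1,0.002,-0.003,0.015,0],[-1,0.002,-0.003,0.028,0],[-1,0.002,-0.003,0.036,0],[-1,0.002,-0.003,0.036,0],[-1,0.002,-0.003,0.036,0]]]'; python3 go.py -.065 .115 .076
```

```text
time: 2.65
tool_pos: [0.5183, 0.1689, 0.0792]
tool_rot: [-3.142, -0.0, -0.167]
contact_force: [0.5, -0.6, 0.3]
opening: 0.0004
grip_force: 0.0
t 2.65 station [-0.1019  0.112 ] z 0.0792 F [ 0.6 -0.5  0.3] shift [ 0.0369 -0.0029  0.0032] turn 0.0005 target [0.555 0.166 0.076] open 0.0004
```

Approach to contact, slowly near the face.

```bash
python3 -m jog '[[[-1,0.01,-0.003,0.002,0],[-1,0.018,-0.003,0.003,0],[-1,0.024,-0.003,0.003,0],[-1,0.028,-0.003,0.003,0],[-1,0.031,-0.003,0.003,0]]]'; python3 go.py -.065 .115 .076
```

```text
time: 3.07
tool_pos: [0.5498, 0.1665, 0.0761]
tool_rot: [-3.141, -0.001, -0.167]
contact_force: [0.1, -0.2, -0.3]
opening: 0.0009
grip_force: 0.0
t 3.07 station [-0.0704  0.1149] z 0.0761 F [ 0.2 -0.2 -0.3] shift [ 0.0054 -0.0001  0.0001] turn 0.0002 target [0.555 0.166 0.076] open 0.0009
```

```bash
python3 -m jog '[[[-1,0.003,0,0,0],[-1,0.006,0,0,0],[-1,0.009,0,0,0],[-1,0.012,0,0,0],[-1,0.015,0,0,0]]]'; python3 go.py -.065 .115 .076
```

```text
time: 3.48
tool_pos: [0.5636, 0.1644, 0.0757]
tool_rot: [3.142, 0.001, -0.166]
contact_force: [-3.8, 0.4, 2.2]
opening: 0.0004
grip_force: 1.8
t 3.48 station [-0.0565  0.1152] z 0.0757 F [-3.8 -0.3  2.2] shift [-0.0085  0.0002 -0.0003] turn 0.0007 target [0.555 0.166 0.076] open 0.0004
```

```bash
python3 -m jog '[[[-1,0.003,0,0,0],[-1,0.006,0,0,0],[-1,0.009,0,0,0],[-1,0.012,0,0,0],[-1,0.015,0,0,0]]]'; python3 go.py -.065 .115 .076
python3 - <<'E'
from h import *
im=robot.read_camera("top")[:,:,::-1]
cv2.imwrite("pics/c2.png",cv2.resize(im[155:301,215:415],None,fx=4,fy=4,interpolation=cv2.INTER_CUBIC))
E
```

```text
time: 3.9
tool_pos: [0.5784, 0.1623, 0.0753]
tool_rot: [-3.141, 0.001, -0.167]
contact_force: [-4.4, 2.7, -0.3]
opening: 0.0003
grip_force: 2.3
t 3.9 station [-0.0416  0.1155] z 0.0753 F [-4.8  1.9 -0.3] shift [-0.0234  0.0005 -0.0006] turn 0.0005 target [0.555 0.166 0.076] open 0.0003
```

View pics/c2.png

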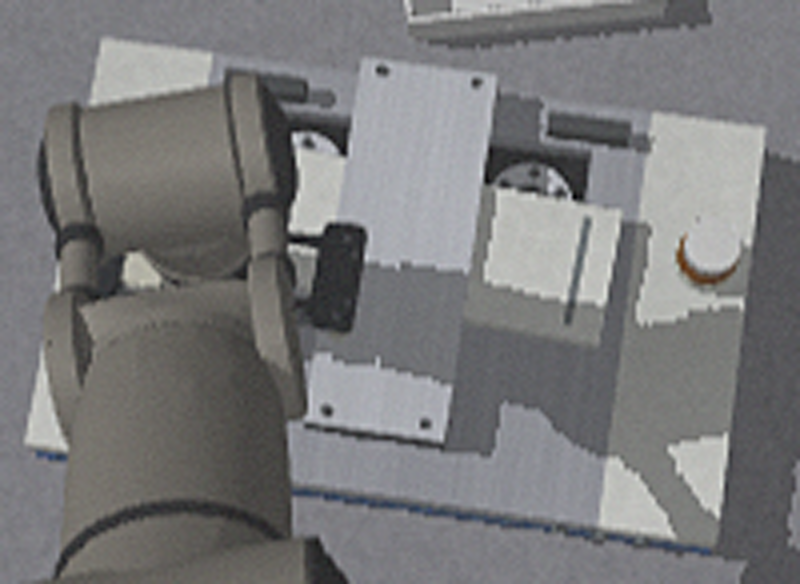

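Left end is now ahead by about 10 mm, a turn of about 0.045 rad the other way. The right part's far edge runs (492,188) to (620,211). I'll push the left end a little more, then change ends.

```bash
python3 -m jog '[[[-1,0.002,0,0,0],[-1,0.004,0,0,0],[-1,0.006,0,0,0],[-1,0.006,0,0,0],[-1,0.001,0,0,0]]]'; python3 go.py -.09 .115 .076; python3 -c "
from h import *
print([st(ray('top',cr(p),.085)) for p in[(492,188),(620,211)]])"
```

```text
time: 4.37
tool_pos: [0.5809, 0.1611, 0.0757]
tool_rot: [3.141, -0.002, -0.167]
contact_force: [0.5, 0.0, -0.1]
opening: 0.0008
grip_force: 0.0
t 4.37 station [-0.0389  0.1148] z 0.0757 F [ 0.5  0.1 -0.1] shift [-0.0511 -0.0002 -0.0004] turn 0.0004 target [0.531 0.17  0.076] open 0.0008
[array([ 0.0585, -0.0566]), array([ 0.0544, -0.1501])]
```

```bash
python3 -m jog '[[[-1,-0.015,0,0,0],[-1,-0.035,0,-0.01,0],[-1,-0.05,0,-0.035,0],[-1,-0.05,0,-0.055,0],[-1,-0.05,0.02,-0.06,0]]]'; python3 go.py -.085 -.115 .125
```

```text
time: 4.78
tool_pos: [0.5287, 0.1522, 0.1393]
tool_rot: [-3.139, -0.007, -0.164]
contact_force: [0.2, -0.4, 0.4]
opening: 0.0004
grip_force: 0.0
t 4.78 station [-0.0889  0.0973] z 0.1393 F [ 0.2 -0.4  0.4] shift [0.003  0.2124 0.0139] turn 0.0034 target [ 0.497 -0.058  0.125] open 0.0004
```

```bash
python3 -m jog '[[[-1,0,0.04,0,0],[-1,0,0.08,0,0],[-1,0,0.12,0,0],[-1,0,0.16,0,0],[-1,0,0.2,0,0]]]'; python3 go.py -.085 -.115 .076
```

```text
time: 5.2
tool_pos: [0.4935, -0.0493, 0.1362]
tool_rot: [3.14, -0.002, -0.166]
contact_force: [0.7, -1.0, 0.4]
opening: 0.0008
grip_force: 0.0
t 5.2 station [-0.09   -0.1072] z 0.1362 F [ 0.8 -0.9  0.4] shift [0.0049 0.0077 0.0602] turn 0.001 target [ 0.497 -0.058  0.076] open 0.0008
```

```bash
python3 -m jog '[[[-1,0,0.008,0.02,0],[-1,0,0.008,0.04,0],[-1,0,0.008,0.055,0],[-1,0.005,0.008,0.06,0],[-1,0.015,0.008,0.06,0]]]'; python3 go.py -.055 -.115 .076
```

```text
time: 5.62
tool_pos: [0.5063, -0.0577, 0.0747]
tool_rot: [3.141, 0.003, -0.167]
contact_force: [-0.0, 0.2, 0.3]
opening: 0.0009
grip_force: 0.0
t 5.62 station [-0.0761 -0.1133] z 0.0747 F [-0.1  0.2  0.3] shift [ 0.0211  0.0017 -0.0014] turn 0.0003 target [ 0.527 -0.063  0.076] open 0.0009
```

```bash
python3 -m jog '[[[-1,0.006,0.002,-0.001,0],[-1,0.011,0.002,-0.001,0],[-1,0.015,0.002,-0.001,0],[-1,0.018,0.002,-0.001,0],[-1,0.021,0.002,-0.001,0]]]'; python3 go.py -.018 -.115 .076
```

```text
time: 6.03
tool_pos: [0.5281, -0.0629, 0.077]
tool_rot: [3.141, -0.001, -0.166]
contact_force: [-0.7, 0.4, -0.3]
opening: 0.0003
grip_force: 0.1
t 6.03 station [-0.0537 -0.1149] z 0.077 F [-0.8  0.3 -0.3] shift [0.0357 0.0002 0.0011] turn 0.0008 target [ 0.563 -0.069  0.076] open 0.0003
```

```bash
python3 -m jog '[[[-1,0.003,0,0,0],[-1,0.006,0,0,0],[-1,0.009,0,0,0],[-1,0.012,0,0,0],[-1,0.015,0,0,0]]]'; python3 go.py -.018 -.115 .076
```

```text
time: 6.45
tool_pos: [0.5426, -0.0655, 0.0766]
tool_rot: [3.141, 0.001, -0.167]
contact_force: [-3.6, -1.1, 0.4]
opening: 0.0008
grip_force: 1.5
t 6.45 station [-0.039  -0.1151] z 0.0766 F [-3.3 -1.7  0.4] shift [ 0.021  -0.0001  0.0006] turn 0.0005 target [ 0.563 -0.069  0.076] open 0.0008
```

```bash
python3 -m jog '[[[-1,0.003,0,0,0],[-1,0.006,0,0,0],[-1,0.009,0,0,0],[-1,0.012,0,0,0],[-1,0.015,0,0,0]]]'; python3 go.py -.018 -.115 .076
```

```text
time: 6.87
tool_pos: [0.5573, -0.068, 0.0765]
tool_rot: [3.141, 0.001, -0.166]
contact_force: [-4.5, -2.4, -0.4]
opening: 0.0008
grip_force: 1.9
t 6.87 station [-0.0241 -0.1151] z 0.0765 F [-4.  -3.1 -0.4] shift [ 0.0061 -0.0001  0.0005] turn 0.0007 target [ 0.563 -0.069  0.076] open 0.0008
```

```bash
python3 -m jog '[[[-1,0.002,0,0,0],[-1,0.004,0,0,0],[-1,0.006,0,0,0],[-1,0.006,0,0,0],[-1,0.006,0,0,0]]]'; python3 go.py -.09 -.115 .14
```

```text
time: 7.28
tool_pos: [0.5639, -0.0688, 0.0769]
tool_rot: [-3.141, -0.001, -0.167]
contact_force: [-1.1, 0.0, -0.4]
opening: 0.0005
grip_force: 0.6
t 7.28 station [-0.0174 -0.1147] z 0.0769 F [-1.1 -0.2 -0.4] shift [-0.0725  0.0002 -0.0632] turn 0.0004 target [ 0.492 -0.057  0.14 ] open 0.0005
```

```bash
python3 -m jog '[[[-1,-0.02,0,0,0],[-1,-0.04,0,-0.01,0],[-1,-0.05,0,-0.035,0],[-1,-0.05,0,-0.055,0],[-1,-0.05,-0.03,-0.06,0]]]'; python3 -m jog '[[[-1,0,-0.04,0,0],[-1,0,-0.08,0,0],[-1,0,-0.12,0,0],[-1,0,-0.16,0,0],[-1,0,-0.2,0,0]]]'; python3 go.py -.065 .115 .076
```

```text
time: 7.7
tool_pos: [0.5211, -0.034, 0.1405]
tool_rot: [3.14, -0.008, -0.171]
contact_force: [1.7, -0.1, -0.8]
opening: 0.0004
grip_force: 0.0
time: 8.12
tool_pos: [0.553, 0.1688, 0.1375]
tool_rot: [-3.14, -0.003, -0.167]
contact_force: [1.2, 0.2, -0.7]
opening: 0.0003
grip_force: 0.0
t 8.12 station [-0.0677  0.1178] z 0.1375 F [ 1.2  0.4 -0.7] shift [0.0025 0.0029 0.0615] turn 0.0003 target [0.555 0.166 0.076] open 0.0003
```

```bash
python3 -m jog '[[[-1,0,0.001,0.02,0],[-1,0,0.001,0.04,0],[-1,0,0.001,0.055,0],[-1,0.005,0.001,0.061,0],[-1,0.012,0.001,0.061,0]]]'; python3 -m jog '[[[-1,0.005,0,0,0],[-1,0.01,0,0,0],[-1,0.014,0,0,0],[-1,0.017,0,0,0],[-1,0.020,0,0,0]]]'; python3 go.py 0 .115 .076
```

```text
time: 8.53
tool_pos: [0.5635, 0.1636, 0.0747]
tool_rot: [3.142, 0.002, -0.166]
contact_force: [0.7, -0.5, 0.4]
opening: 0.0003
grip_force: 0.0
time: 8.95
tool_pos: [0.5842, 0.1597, 0.0763]
tool_rot: [-3.141, -0.001, -0.167]
contact_force: [-0.3, 0.1, 0.1]
opening: 0.0005
grip_force: 0.0
t 8.95 station [-0.0354  0.114 ] z 0.0763 F [-0.3  0.   0.1] shift [ 0.0354 -0.001   0.0003] turn 0.0001 target [0.619 0.155 0.076] open 0.0005
```

```bash
python3 -m jog '[[[-1,0.003,0,0,0],[-1,0.006,0,0,0],[-1,0.009,0,0,0],[-1,0.012,0,0,0],[-1,0.015,0,0,0]]]'; python3 go.py 0 .115 .076
```

```text
time: 9.37
tool_pos: [0.598, 0.1577, 0.0757]
tool_rot: [-3.142, 0.001, -0.166]
contact_force: [-4.0, 1.2, 1.8]
opening: 0.0002
grip_force: 1.6
t 9.37 station [-0.0215  0.1143] z 0.0757 F [-4.2  0.5  1.8] shift [ 0.0215 -0.0007 -0.0003] turn 0.0008 target [0.619 0.155 0.076] open 0.0002
```

```bash
python3 -m jog '[[[-1,0.003,0,0,0],[-1,0.006,0,0,0],[-1,0.009,0,0,0],[-1,0.012,0,0,0],[-1,0.015,0,0,0]]]'; python3 go.py 0 .115 .076
```

```text
time: 9.78
tool_pos: [0.6129, 0.1553, 0.0755]
tool_rot: [-3.141, 0.001, -0.167]
contact_force: [-4.1, 2.6, 1.5]
opening: 0.0004
grip_force: 2.3
t 9.78 station [-0.0064  0.1144] z 0.0755 F [-4.4  1.9  1.5] shift [ 0.0064 -0.0006 -0.0005] turn 0.0003 target [0.619 0.155 0.076] open 0.0004
```

```bash
python3 -m jog '[[[-1,0.002,0,0,0],[-1,0.004,0,0,0],[-1,0.004,0,0,0],[-1,0.004,0,0,0],[-1,-0.005,0,0,0]]]'; python3 go.py -.05 .115 .14;  python3 -m jog '[[[-1,-0.025,0,0,0],[-1,-0.045,0,-0.01,0],[-1,-0.05,0,-0.035,0],[-1,-0.05,0,-0.055,0],[-1,-0.05,0.03,-0.06,0]]]'; python3 -m jog '[[[-1,0,0.04,0,0],[-1,0,0.08,0,0],[-1,0,0.12,0,0],[-1,0,0.16,0,0],[-1,0,0.2,0,0]]]'; python3 go.py -.05 -.115 .076
```

```text
time: 10.2
tool_pos: [0.6095, 0.1554, 0.0756]
tool_rot: [-3.142, -0.002, -0.167]
contact_force: [0.2, -0.2, 0.3]
opening: 0.0007
grip_force: 0.0
t 10.2 station [-0.0097  0.1139] z 0.0756 F [ 0.2 -0.1  0.3] shift [-0.0401 -0.0011 -0.0645] turn 0.0002 target [0.57  0.163 0.14 ] open 0.0007
time: 10.62
tool_pos: [0.5567, 0.1376, 0.1394]
tool_rot: [-3.138, -0.009, -0.163]
contact_force: [0.5, -1.2, 1.0]
opening: 0.0007
grip_force: 0.0
time: 11.03
tool_pos: [0.521, -0.0653, 0.1361]
tool_rot: [3.14, -0.002, -0.166]
contact_force: [0.3, -0.3, -0.2]
opening: 0.0005
grip_force: 0.0
t 11.03 station [-0.0603 -0.1184] z 0.1361 F [ 0.3 -0.2 -0.2] shift [ 0.0102 -0.0035  0.0601] turn 0.0007 target [ 0.532 -0.064  0.076] open 0.0005
```

```bash
python3 -m jog '[[[-1,0,-0.001,0.02,0],[-1,0,-0.001,0.04,0],[-1,0,-0.001,0.055,0],[-1,0.008,-0.001,0.06,0],[-1,0.02,-0.001,0.06,0]]]'; python3 -m jog '[[[-1,0.006,0,0,0],[-1,0.011,0,0,0],[-1,0.015,0,0,0],[-1,0.018,0,0,0],[-1,0.021,0,0,0]]]'; python3 go.py 0 -.115 .076
```

```text
time: 11.45
tool_pos: [0.5403, -0.0655, 0.0746]
tool_rot: [3.141, 0.002, -0.167]
contact_force: [0.8, 0.3, -0.1]
opening: 0.0009
grip_force: 0.0
time: 11.87
tool_pos: [0.5616, -0.0686, 0.076]
tool_rot: [3.141, -0.001, -0.166]
contact_force: [-0.2, -0.5, -0.8]
opening: 0.0005
grip_force: 0.0
t 11.87 station [-0.0197 -0.1149] z 0.076 F [-0.1 -0.5 -0.8] shift [0.0197 0.0001 0.    ] turn 0.0008 target [ 0.581 -0.072  0.076] open 0.0005
```

```bash
python3 -m jog '[[[-1,0.003,0,0,0],[-1,0.006,0,0,0],[-1,0.009,0,0,0],[-1,0.012,0,0,0],[-1,0.015,0,0,0]]]'; python3 go.py 0 -.115 .076
```

```text
time: 12.28
tool_pos: [0.5756, -0.0711, 0.0757]
tool_rot: [3.141, 0.002, -0.167]
contact_force: [-3.5, 0.2, 2.4]
opening: 0.0008
grip_force: 1.7
t 12.28 station [-0.0055 -0.115 ] z 0.0757 F [-3.5 -0.4  2.4] shift [ 0.0055 -0.     -0.0004] turn 0.0005 target [ 0.581 -0.072  0.076] open 0.0008
```

```bash
python3 -m jog '[[[-1,0.0015,0,0,0],[-1,0.003,0,0,0],[-1,0.0045,0,0,0],[-1,0.0055,0,0,0],[-1,0.0065,0,0,0]]]'; python3 go.py .004 -.115 .076
```

```text
time: 12.7
tool_pos: [0.5792, -0.0716, 0.0754]
tool_rot: [3.141, 0.008, -0.166]
contact_force: [-17.2, 0.7, 11.9]
opening: 0.0008
grip_force: 8.5
t 12.7 station [-0.0019 -0.1149] z 0.0754 F [-17.   -2.2  11.9] shift [ 0.0058  0.0001 -0.0006] turn 0.0009 target [ 0.585 -0.073  0.076] open 0.0008
```

```bash
python3 -m jog '[[[-1,0.0007,0,0,0],[-1,0.0014,0,0,0],[-1,0.002,0,0,0]]]'; python3 go.py .004 -.115 .076
```

```text
time: 12.95
tool_pos: [0.5792, -0.0716, 0.0754]
tool_rot: [3.141, 0.012, -0.166]
contact_force: [-22.7, 1.7, 16.4]
opening: 0.0001
grip_force: 11.5
t 12.95 station [-0.0018 -0.115 ] z 0.0754 F [-22.7  -2.1  16.4] shift [ 0.0058  0.0001 -0.0006] turn 0.001 target [ 0.585 -0.073  0.076] open 0.0001
```

The right end has stopped at about -2 mm with the force rising, so it is probably on its stop. I'll back off at once and go to the left end.

```bash
python3 -m jog '[[[-1,-0.025,0,0,0],[-1,-0.045,0,-0.01,0],[-1,-0.05,0,-0.035,0],[-1,-0.05,0,-0.055,0],[-1,-0.05,-0.03,-0.06,0]]]'; python3 -m jog '[[[-1,0,-0.04,0,0],[-1,0,-0.08,0,0],[-1,0,-0.12,0,0],[-1,0,-0.16,0,0],[-1,0,-0.2,0,0]]]'; python3 go.py -.045 .115 .076
```

```text
time: 13.37
tool_pos: [0.5422, -0.0381, 0.1392]
tool_rot: [3.14, -0.008, -0.171]
contact_force: [1.3, -0.6, 1.1]
opening: 0.0007
grip_force: 0.0
time: 13.78
tool_pos: [0.574, 0.1649, 0.136]
tool_rot: [-3.141, -0.002, -0.167]
contact_force: [2.1, 0.1, -0.7]
opening: 0.0003
grip_force: 0.0
t 13.78 station [-0.0463  0.1174] z 0.136 F [ 2.1  0.5 -0.7] shift [0.0012 0.0024 0.06  ] turn 0.0004 target [0.575 0.162 0.076] open 0.0003
```

```bash
python3 -m jog '[[[-1,0,0,0.02,0],[-1,0,0,0.04,0],[-1,0,0,0.055,0],[-1,0.005,0,0.06,0],[-1,0.018,0,0.06,0]]]'; python3 -m jog '[[[-1,0.006,0,0,0],[-1,0.012,0,0,0],[-1,0.016,0,0,0],[-1,0.019,0,0,0],[-1,0.021,0,0,0]]]'; python3 go.py 0 .115 .076
```

```text
time: 14.2
tool_pos: [0.5898, 0.16, 0.0742]
tool_rot: [3.141, 0.003, -0.166]
contact_force: [0.2, -0.5, 0.1]
opening: 0.0007
grip_force: 0.0
time: 14.62
tool_pos: [0.6122, 0.156, 0.0761]
tool_rot: [-3.141, -0.001, -0.167]
contact_force: [0.3, 0.2, -0.2]
opening: 0.0005
grip_force: 0.0
t 14.62 station [-0.0072  0.115 ] z 0.0761 F [ 0.3  0.2 -0.2] shift [ 0.0072 -0.      0.0001] turn 0.0002 target [0.619 0.155 0.076] open 0.0005
```

```bash
python3 -m jog '[[[-1,0.001,0,0,0],[-1,0.002,0,0,0],[-1,0.003,0,0,0],[-1,0.004,0,0,0]]]'; python3 go.py 0 .115 .076
```

```text
time: 14.95
tool_pos: [0.6156, 0.1555, 0.0758]
tool_rot: [3.141, 0.0, -0.167]
contact_force: [0.2, -0.3, -0.5]
opening: 0.0005
grip_force: 0.0
t 14.95 station [-0.0037  0.1151] z 0.0758 F [ 0.2 -0.2 -0.5] shift [ 0.0037  0.0001 -0.0002] turn 0.0006 target [0.619 0.155 0.076] open 0.0005
```

```bash
python3 -m jog '[[[-1,0.001,0,0,0],[-1,0.002,0,0,0],[-1,0.003,0,0,0],[-1,0.004,0,0,0]]]'; python3 go.py 0 .115 .076
```

```text
time: 15.28
tool_pos: [0.6177, 0.1552, 0.0756]
tool_rot: [3.141, 0.005, -0.167]
contact_force: [-10.1, 0.7, 7.5]
opening: 0.0006
grip_force: 5.3
t 15.28 station [-0.0016  0.1151] z 0.0756 F [-10.1  -0.9   7.5] shift [ 0.0016  0.0001 -0.0004] turn 0.0006 target [0.619 0.155 0.076] open 0.0006
```

```bash
python3 -m jog '[[[-1,0.001,0,0,0],[-1,0.002,0,0,0],[-1,0.003,0,0,0]]]'; python3 go.py 0 .115 .076
```

```text
time: 15.53
tool_pos: [0.6177, 0.1552, 0.0756]
tool_rot: [3.14, 0.011, -0.166]
contact_force: [-20.8, 1.4, 14.5]
opening: 0.0005
grip_force: 10.7
t 15.53 station [-0.0016  0.1151] z 0.0756 F [-20.8  -2.1  14.5] shift [ 0.0016  0.0001 -0.0004] turn 0.001 target [0.619 0.155 0.076] open 0.0005
```

Both ends stop at the same station x of -1.7 mm. I'll retreat and check with the camera.

```bash
python3 -m jog '[[[-1,-0.02,0,0,0],[-1,-0.04,0,0,0],[-1,-0.045,0,-0.03,0],[-1,-0.045,0,-0.07,0],[-1,-0.045,0,-0.11,0]]]'; python3 -m jog '[[[-1,-0.03,0.02,-0.02,0],[-1,-0.06,0.04,-0.04,0],[-1,-0.09,0.06,-0.06,0],[-1,-0.11,0.08,-0.06,0],[-1,-0.12,0.1,-0.06,0]]]';python3 -m jog '[[[-1,0,0.035,0,0],[-1,0,0.07,0,0],[-1,0,0.105,0,0],[-1,0,0.14,0,0],[-1,0,0.175,0,0]]]'; python3 -m jog '[[[-1,0,0.035,0,0],[-1,0,0.07,0,0],[-1,0,0.105,0,0],[-1,0,0.14,0,0],[-1,0,0.14,0,0]]]'
python3 - <<'E'
from h import *
im=robot.read_camera("top")[:,:,::-1]
cv2.imwrite("pics/c3.png",cv2.resize(im[155:301,215:415],None,fx=4,fy=4,interpolation=cv2.INTER_CUBIC))
im=robot.read_camera("side")[:,:,::-1]
cv2.imwrite("pics/s3.png",cv2.resize(im[170:350,215:395],None,fx=3.3,fy=3.3,interpolation=cv2.INTER_CUBIC))
E
```

```text
time: 15.95
tool_pos: [0.5771, 0.1618, 0.1862]
tool_rot: [3.141, 0.002, -0.166]
contact_force: [1.1, -0.3, 0.7]
opening: 0.0004
grip_force: 0.0
time: 16.37
tool_pos: [0.4414, 0.083, 0.2473]
tool_rot: [-3.141, -0.003, -0.165]
contact_force: [0.3, -0.0, -0.2]
opening: 0.001
grip_force: 0.0
time: 16.78
tool_pos: [0.4138, -0.091, 0.2461]
tool_rot: [3.141, -0.001, -0.166]
contact_force: [0.6, 0.8, -0.6]
opening: 0.0002
grip_force: 0.0
time: 17.2
tool_pos: [0.3903, -0.2329, 0.2458]
tool_rot: [3.139, -0.001, -0.171]
contact_force: [-0.2, -0.9, 0.5]
opening: 0.0003
grip_force: 0.0
```

View pics/c3.png

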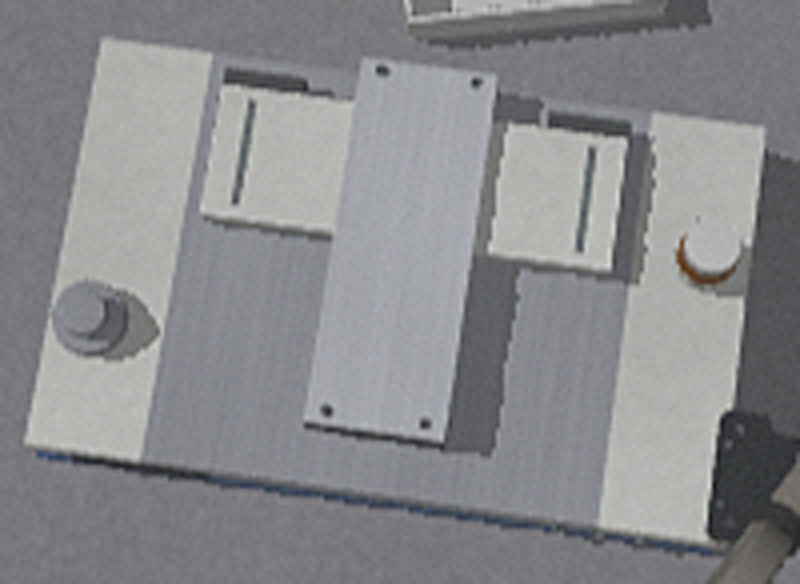

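View pics/s3.png

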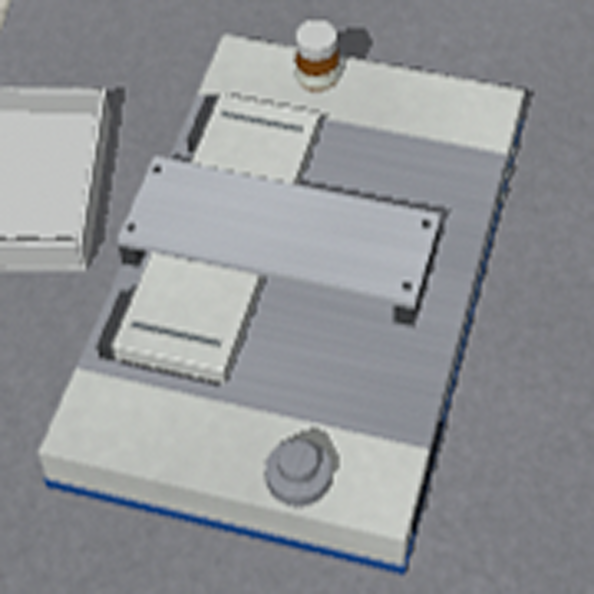

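```bash
python3 -c "
from h import *
print([st(ray('top',cr(p),.085)) for p in[(219,85),(203,216),(629,137),(612,271)]])
robot.hand_in()"
```

```text
[array([0.1078, 0.152 ]), array([0.0086, 0.1469]), array([ 0.1103, -0.1496]), array([ 0.0096, -0.1501])]
the job is handed in; nothing more can be done
```

The shutter is fully home: it covers both wells, both ends stopped dead at the same x, and the last pictures put its far edge at the 110 mm stop faces to within about 2 mm. The vessel cap and jar look unmoved, the arm is clear, and the job was handed in at about 17 s.

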